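Tip the rejected bearing balls through the reject bin's flap

TASK

Take the red scoop by its grip, push the sprung flap of the red reject bin inward with the scoop's lip, and tip both bearing balls through into the bin. Use the scoop, not the gripper, on the bin; then let the flap spring shut, set the empty red scoop down upright on the bench and let go. Leave the blue scoop with the good balls where it is.

Things in the scene. Friction and masses are not known exactly. Their poses are not given: they have to be found in the camera images.
- reject_bin: Red steel bin fixed to the bench, 180 deep (x) x 150 wide (y) x 150 mm high. Origin: centre of its underside; z up, +x from front to back, the way a scoop is pushed in. Front wall at x = -90, up to the sill at z = 80; from there a face slopes back and up at 45 deg to z = 150 at x = -20, where the flat top begins. The port in that face is 106 wide (y +-53), from the sill to z = 142.
- reject_flap (a joint): Angle of the bare aluminium flap (100 wide, 80 long) closing the port. Hinged along its lower edge at the sill, it opens only inward: 0 = shut, in the 45 deg face; grows as its upper edge swings in and down (0.79 = level, 1.5 = stop). A spring (0.05 N m shut, 0.11 N m fully open) shuts it when it is not pressed; balls alone do not open it.
- red_scoop_grip (a point): Red plastic scoop, 110 g, with the two rejects. Point: middle of its upright grip lug (30 x 14 x 62 high), 45 above the underside. +x to the lip, z up. Tray 56 wide, walls 34 high; back wall 15 ahead of the point, flat floor to 80 ahead, then a 15 deg ramp, walls 24 high, up to the lip 145 ahead of the point and 28 below it. Tipped 45 deg nose-down it empties; under 15 deg the balls stay.
- blue_scoop_grip (a point): The same scoop in blue with two good balls; same point and axes. Not to be disturbed.
- reject_ball_1_center (a point): Centre of a rejected dark steel bearing ball, 18 mm diameter, lying loose in the red scoop.
- reject_ball_2_center (a point): Centre of the second rejected ball, 18 mm diameter, lying loose in the red scoop.
There are look-alikes about, which are no part of the job. Of the things that look like the part that bears red_scoop_grip, the larger one is meant.

How it is judged:
On the way, in this order (a step that is already met when the one before it is completed fails the run):
1. the red scoop presses the flap open by 0.15 rad or more (value of joint reject_flap above 0.15 rad and contact force between red_scoop and reject_bin above 0.2 N), for 0.05 s.
2. both rejected balls are inside the bin, fallen below the sill (x of reject_ball_1_center in the frame of reject_bin between -0.09 and 0.09 m and y of reject_ball_1_center in the frame of reject_bin between -0.075 and 0.075 m and z of reject_ball_1_center in the frame of reject_bin between 0 and 0.06 m and x of reject_ball_2_center in the frame of reject_bin between -0.09 and 0.09 m and y of reject_ball_2_center in the frame of reject_bin between -0.075 and 0.075 m and z of reject_ball_2_center in the frame of reject_bin between 0 and 0.06 m), for 0.2 s.
At the end, for the whole second after the job is handed in: Both rejected balls lie inside the reject bin, below its sill; the flap is shut (under 0.1 rad); the red scoop stands released, at rest and upright (within 10 degrees) on the bench itself (grip point within 10 mm of 45 mm height), anywhere; the blue scoop is within 30 mm of where it stood (all of step 2 and value of joint reject_flap below 0.1 rad and angle between red_scoop_grip's own z axis and vertical below 0.17 rad and height (world z) of red_scoop_grip between 0.035 and 0.055 m and linear speed of red_scoop below 0.02 m/s and distance of blue_scoop_grip from where it was at the start of the episode below 0.03 m); the robot touches nothing.
It fails at once if the blue scoop is shifted by more than 30 mm (distance of blue_scoop_grip from where it was at the start of the episode above 0.03 m).
It fails at once if the gripper's fingers push on the bin or its flap (over 2 N) (contact force between the fingers and reject_bin above 2 N).
It also fails if it takes over 54 s, if anything falls off the work surface, if the arm or the gripper's body presses on something with over 40 N, if the wrist force passes 120 N, or if a joint passes its speed limit or range.

ROBOT

A 6-joint arm with a two-finger parallel gripper is mounted at the origin on a cart in front of the work surface, level with it; the furniture and walls round the work are solid. World frame = base frame: x ahead of the robot, y to its left, z up, the work surface at z = 0. Lengths are in m, angles in rad, forces in N, time in s.
With the tool pointing down it reaches from about 0.15 to 0.775 m from the base axis. Payload 6.1 kg.
Tool frame: the origin (TCP) lies on the front face of the gripper's body, between the roots of the fingers; the fingertips stand 73 mm ahead of it and the grasp point (between the pads) lies 54 mm ahead of it (arm.grip_point_offset is the distance from the TCP to the grasp point, in m); z points along the fingers, y is the line along which they close (so a half turn about z gives the same grasp; the last joint's range is limited). The gripper opens to 85 mm and grips with 20 to 120 N. Pads are 22 mm wide; open, the fingers measure 114 mm over their backs; the gripper's body (76 mm by 85 mm) begins 54 mm behind the grasp point. The pads swing forward as they close: fully open they stand 13 mm farther back than shut.
Start: joints at [-1.267, 0.126, -0.04, 1.405, 0, 1.571], TCP at [0.157, -0.501, 0.304] pointing down, gripper open.
Joint ranges: [-2.72, 2.72], [-0.95, 1.95], [-1.27, 1.35], [-1.78, 2.02], [-1.46, 1.47], [-3.14, 3.14]. Speed limits (rad/s): [2.39, 2.39, 3.01, 3.14, 3.14, 3.14].

INTERFACE

Orientations are given as a 3x3 rotation matrix whose columns are the frame's x, y, z axes.
In Python, from rig import arm gives the robot as it stands.
- The arm moves only by the tool jog_arm, never from a script. Its argument "rows" is a list of rows, each a list of 5 numbers: the shift along the tool's x, y, z in units of 300 mm (1.0 is 300 mm), then the turn about the tool's z in units of 120 degrees (1.0 is 120 degrees), then the opening, from -1 (shut) to 1 (fully open), so that 0 is half open. A call has 1 to 20 rows; each row shifts and turns the commanded pose from where the row before left it, along the tool's axes as they then stand; what a row does not reach is not made up. A row lasts 1/10 s, in which the tool goes at most 50 mm and 8.59 degrees, less where a joint would pass 70% of its speed; a pose out of reach is approached as far as the arm can. A call with a number of a shift or a turn outside -1 to 1 is refused whole. A call with a gripper value outside its range is refused whole. The fingers move at their own pace and stop on an object; "newtons" is the grip in N (left out, the last holds). Time passes only in rows, so rows that do not move let the fingers close. It gives the time, the measured TCP pose, the force, the opening and the grip force at its end, in the units of the state.
- arm.sense(): the state, without advancing time (a new reading comes with each control period).
- arm.capture(name): name is "scene" or "top"; returns (picture, depth): 384x512x3 uint8, red, green, blue; 384x512 float32, m along the optical axis (not along the pixel's ray), 0 where there is no reading.
- arm.camera_params(name): a dict with "vfov" (degrees; the focal length in pixels is half the picture's height over the tangent of half this angle, whatever the lens; pixels are square), "cx", "cy" (the principal point, pixels), "extrinsics" (4x4, takes a point from camera to world coordinates). Camera axes: x right, y down, z forward; pixel columns grow to the right and rows downward; lengths in m; the calibration is good to about 2 mm. A picture is of the moment at which its call begins. camera_params takes no time and is no camera call.
- arm.sign_off(): hands the job in; it is judged then, once.
Trained networks look in the newest picture that a camera, given by its name, has taken for a name from the list of things; names that differ only in an ending like _2 or _b are one class to them, and where a whole thing is asked for, a point or a joint stands for the part that bears it (a point fixed in the world has none). Each returns a list of dicts, best first, with "score" (0 to 1); they miss things now and then, are a little off and sometimes report something else, mostly with a low value. They report only what shows in the picture. A call takes as long as a camera call. They do not tell look-alikes from the thing itself.
- arm.regions_of(camera, thing): "mask" (384x512 bool, what is visible of it) and "xy" ([column, row] in pixels, amid what is visible of it).
The state is a dict: "t": time; "joint_positions": joint angles; "joint_velocities": joint speeds; "effort": joint torques, N m; "tcp_pos": TCP position; "tool_rot": TCP orientation; "contact_force": force on the tool from outside, world axes, zero at the start; "wrist_torque": the same for the moment, N m; "finger_gap": opening from 0.0 (shut) to 1.0 (fully open); "gripper_force": force on a finger pad.
Only numpy, scipy, OpenCV 4.12 (cv2) and the standard library are available. Lean on these libraries where they do the work, as an engineer would, in place of code of your own. Each camera call takes 0.05 s, during which the arm holds its last target. There are 200 camera calls.

## Working session

There is one attempt and no reset: what is moved stays moved. The work goes in short steps, Python scripts to look and compute and a tool call to move; the robot and the scene stay as the last step left them, time stands still between calls to the robot, and variables do not carry over. Pictures are saved under pics/ and viewed, at most 10 in all, crops included, and the job is handed in when it is done.

Besides the shell and the picture viewer there is one more tool, called after "Emit:" as name([rows], argument=value, ...), one row to a line, values as JSON. jog_arm: Moves the arm, as the interface text tells. Shifts and turns lie within -1 to 1; 1 stands for 300 mm of shift or 120 degrees of turn. Its arguments: {"type":"object","properties":{"rows":{"type":"array"},"newtons":{"type":"number"}},"required":["rows"]}

```bash
mkdir -p pics; ls
cat > h.py <<'E'
import numpy as np,cv2
from rig import arm
def cloud(cam,d):
    p=arm.camera_params(cam);f=d.shape[0]/2/np.tan(np.radians(p['vfov'])/2)
    v,u=np.mgrid[:d.shape[0],:d.shape[1]]
    c=np.stack([(u-p['cx'])/f*d,(v-p['cy'])/f*d,d],-1)
    E=np.array(p['extrinsics']);w=c@E[:3,:3].T+E[:3,3];w[d==0]=np.nan
    return w
E
python3 - <<'E'
from h import *
ims=[]
for c in['top','scene']:
    im,d=arm.capture(c);np.savez(''+c,im=im,d=d);w=cloud(c,d);ims.append(im)
    for t in['red_scoop_grip','reject_bin','reject_ball_1_center']:
        for r in arm.regions_of(c,t):
            m=r['mask'];q=w[m];print(c,t,round(r['score'],2),r['xy'],m.sum(),np.nanmedian(q,0).round(3),np.nanmin(q,0).round(3),np.nanmax(q,0).round(3))
for c,i in zip(['top','scene'],ims): cv2.imwrite(f'pics/{c}.png',cv2.resize(i[:,:,::-1],(800,600)))
print(arm.sense()['t'],arm.sense()['tool_rot'])
E
```

```text
pics
top red_scoop_grip 0.87 [314.3, 162.0] 1226 [ 0.59  -0.235  0.013] [ 0.558 -0.321 -0.005] [ 0.626 -0.16   0.064]
top red_scoop_grip 0.66 [246.0, 226.8] 609 [ 0.416 -0.05   0.005] [ 0.366 -0.078 -0.005] [ 0.478 -0.023  0.048]
top reject_bin 0.76 [140.2, 179.8] 6262 [0.527 0.198 0.147] [ 0.459  0.111 -0.006] [0.66  0.354 0.156]
scene red_scoop_grip 0.48 [359.2, 230.9] 234 [ 0.596 -0.306  0.023] [ 0.156 -0.569 -0.002] [ 0.697 -0.178  0.327]
scene reject_bin 0.86 [196.3, 166.9] 4569 [0.489 0.167 0.096] [ 0.124 -0.439 -0.003] [0.792 0.737 0.33 ]
0.4 [[ 9.54214838e-01  2.99122105e-01 -9.35591387e-05]
 [ 2.99122119e-01 -9.54214815e-01  2.13435584e-04]
 [-2.54322151e-05 -2.31649009e-04 -9.99999973e-01]]
```

View pics/top.png

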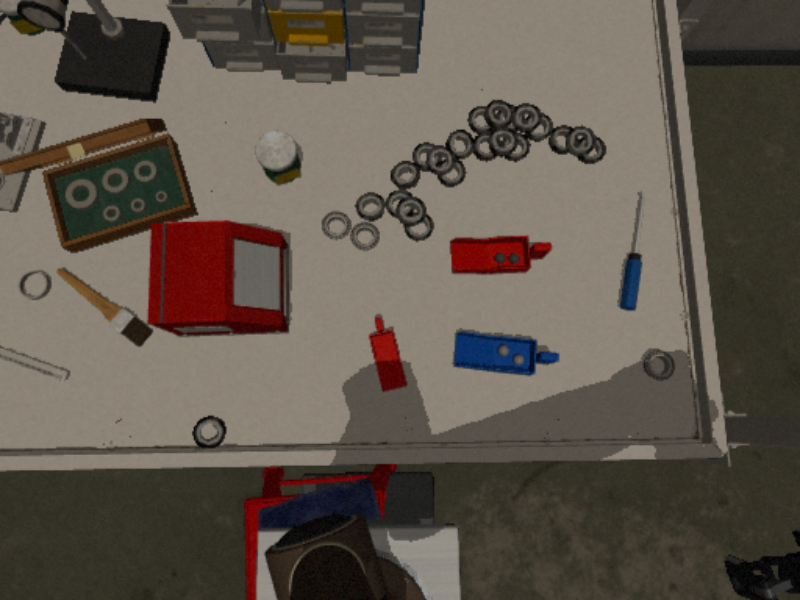

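View pics/scene.png

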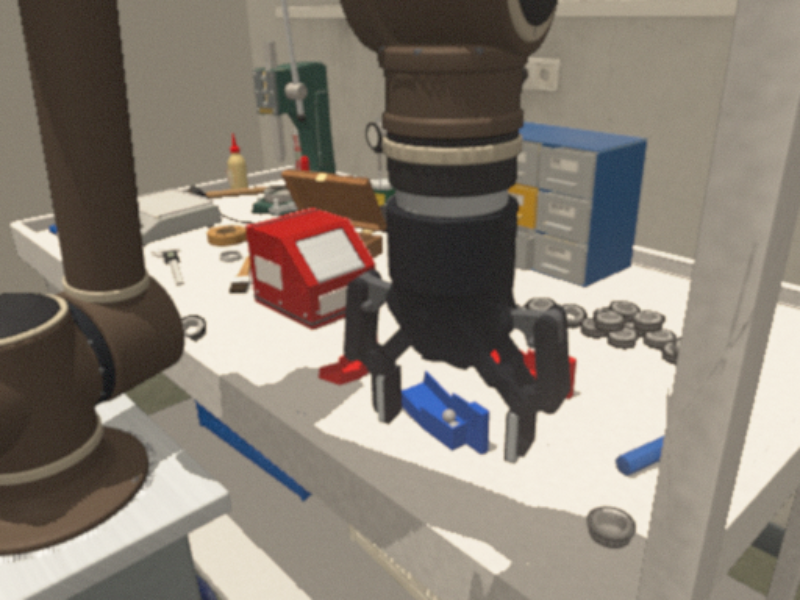

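The top view shows two red candidates. The one at (490,255) has two dark balls and is larger. The one at (388,355) is small and empty, so it is the look-alike. The bin is at (220,278), with its flap facing right (world -y). I'll confirm in one crop and measure the poses.

Run:
```python
from h import *
z=np.load('top.npz');im,d=z['im'],z['d'];w=cloud('top',d)
c=im[120:250,80:370];cv2.imwrite('pics/crop.png',cv2.resize(c[:,:,::-1],None,fx=2.7,fy=2.7,interpolation=cv2.INTER_CUBIC))
R,G,B=[im[:,:,i].astype(int) for i in range(3)]
red=(R>90)&(G<R*.45)&(B<R*.45)
v,u=np.mgrid[:384,:512]
def rect(p,n): print(n,len(p),[np.round(x,3) for x in cv2.minAreaRect((p[:,:2]*1).astype(np.float32))],cv2.boxPoints(cv2.minAreaRect(p[:,:2].astype(np.float32))).round(3).tolist())
ms=red&(u>280)&(u<360)&(v>145)&(v<180)
p=w[ms]; print('scoop z',np.percentile(p[:,2],[2,50,98]))
lug=p[p[:,2]>.045];rect(lug,'lug');print(lug.mean(0))
rim=p[(p[:,2]>.026)&(p[:,2]<.045)];rect(rim,'rim')
low=p[p[:,1]>lug[:,1].max()+.01];rect(low,'tray')
mb=(u>90)&(u<190)&(v>135)&(v<218)
q=w[mb]; t=q[(q[:,2]>.142)&(q[:,2]<.156)];rect(t,'bintop');print(np.median(t[:,2]))
a=q[(q[:,2]>.085)&(q[:,2]<.135)&(q[:,0]>.42)&(q[:,0]<.62)&(q[:,1]<.19)]
# slope plane
A=np.c_[a[:,:2],np.ones(len(a))];k,*_=np.linalg.lstsq(A,a[:,2],rcond=None)
for _ in range(5):
    g=abs(A@k-a[:,2])<.005;k,*_=np.linalg.lstsq(A[g],a[g,2],rcond=None)
print('slope',k,g.sum(),'dir',np.degrees(np.arctan2(k[1],k[0])),np.hypot(k[0],k[1]))
rect(a[g],'slopepts')
```

```text
scoop z [nan nan nan]
lug 52 [array([ 0.591, -0.306]), array([0.012, 0.026]), np.float64(3.011)] [[0.5849999785423279, -0.2930000126361847], [0.5860000252723694, -0.3190000057220459], [0.5979999899864197, -0.3190000057220459], [0.597000002861023, -0.2919999957084656]]
[ 0.59102748 -0.30616239  0.06085284]
rim 98 [array([ 0.589, -0.23 ]), array([0.056, 0.123]), np.float64(2.113)] [[0.5590000152587891, -0.16899999976158142], [0.5630000233650208, -0.2919999957084656], [0.6190000176429749, -0.28999999165534973], [0.6150000095367432, -0.16699999570846558]]
tray 692 [array([ 0.593, -0.222]), array([0.066, 0.122]), np.float64(1.966)] [[0.5580000281333923, -0.16200000047683716], [0.5630000233650208, -0.2840000092983246], [0.628000020980835, -0.28200000524520874], [0.6240000128746033, -0.1599999964237213]]
bintop 3476 [array([0.536, 0.233]), array([0.151, 0.124]), np.float64(1.063)] [[0.46000000834465027, 0.2939999997615814], [0.4620000123977661, 0.17000000178813934], [0.6129999756813049, 0.17299999296665192], [0.6110000014305115, 0.296999990940094]]
0.14981377527342488
slope [-0.015372    0.96530101 -0.02188267] 1472 dir 90.91233326593265 0.9654234018568493
slopepts 1472 [array([0.538, 0.145]), array([0.151, 0.057]), np.float64(0.989)] [[0.4620000123977661, 0.1720000058412552], [0.46299999952316284, 0.11500000208616257], [0.6140000224113464, 0.11699999868869781], [0.6129999756813049, 0.17499999701976776]]
```

View pics/crop.png

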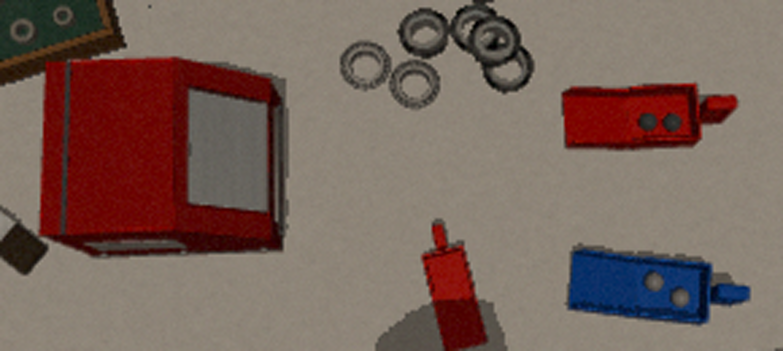

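Confirmed: the two dark balls are in the larger red scoop at crop pixel (630,115), and the small empty one at (450,300) is the decoy. The scoop grip is at about (0.591,-0.306), axis about 92°. The bin origin is at about (0.5365,0.2055), axis about 91°. I'll approach above the grip first.

Emit:
jog_arm([
  [0.143,-0.017,0,0,1],
  [0.143,-0.017,0,0,1],
  [0.143,-0.017,0,0,1],
  [0.143,-0.017,0,0,1],
  [0.143,-0.017,0,0,1],
  [0.143,-0.017,0,0,1],
  [0.143,-0.017,0,0,1],
  [0.143,-0.017,0,0,1],
  [0.143,-0.017,0,0,1],
  [0.143,-0.017,0,0,1],
  [0.143,-0.017,0,0,1],
  [0,0,0,-0.069,1],
  [0,0,0,-0.069,1],
  [0,0,0,-0.069,1],
  [0,0,0,-0.069,1],
  [0,0,0,-0.069,1],
  [0,0,0,-0.069,1],
  [0,0,0,-0.069,1],
  [0,0,0,-0.069,1],
  [0,0,0,-0.069,1],
], newtons=60)

```text
t: 2.4
tcp_pos: [0.5906, -0.3063, 0.3038]
tool_rot: [[-0.04, 0.999, -0.0], [0.999, 0.04, 0.0], [0.0, -0.0, -1.0]]
contact_force: [-0.9, -0.8, 0.0]
finger_gap: 0.999
gripper_force: 0.0
```

Emit:
jog_arm([
  [0,0,0.085,0,1],
  [0,0,0.1,0,1],
  [0,0,0.1,0,1],
  [0,0,0.1,0,1],
  [0,0,0.1,0,1],
  [0,0,0.08,0,1],
  [0,0,0.06,0,1],
  [0,0,0.03,0,1],
  [0,0,0,0,1],
  [0,0,0,0,0],
  [0,0,0,0,-0.4],
  [0,0,0,0,-1],
  [0,0,0,0,-1],
  [0,0,0,0,-1],
  [0,0,0,0,-1],
  [0,0,0,0,-1],
  [0,0,0,0,-1],
  [0,0,0,0,-1],
], newtons=60)

```text
t: 4.2
tcp_pos: [0.5909, -0.3065, 0.1081]
tool_rot: [[-0.034, 0.999, 0.001], [0.999, 0.034, -0.001], [-0.001, 0.001, -1.0]]
contact_force: [0.6, -0.1, 5.4]
finger_gap: 0.158
gripper_force: 59.3
```

Emit:
jog_arm([
  [0,0,-0.01,0,-1],
  [0,0,-0.02,0,-1],
  [0,0,-0.03,0,-1],
  [0,0,-0.04,0,-1],
  [0,0,-0.05,0,-1],
  [0,0,-0.05,0,-1],
  [0,0,-0.04,0,-1],
  [0,0,-0.03,0,-1],
  [0,0,-0.02,0,-1],
  [0,0,-0.005,0,-1],
  [0,0,0,0,-1],
])

```text
t: 5.3
tcp_pos: [0.5905, -0.3062, 0.1958]
tool_rot: [[-0.034, 0.999, -0.0], [0.999, 0.034, 0.0], [0.0, -0.0, -1.0]]
contact_force: [0.4, -1.4, -1.5]
finger_gap: 0.153
gripper_force: 58.4
```

Run:
```python
from h import *
ims=[]
for c in['top','scene']:
    im,d=arm.capture(c);np.savez(''+c,im=im,d=d);ims.append(im)
t=cv2.resize(ims[0][120:220,250:390],(560,400),interpolation=cv2.INTER_CUBIC)
s=cv2.resize(ims[1][100:340,150:430],(467,400))
cv2.imwrite('pics/lift.png',cv2.resize(np.hstack([t,s])[:,:,::-1],(800,312)))
w=cloud('top',np.load('top.npz')['d']);im=ims[0].astype(int)
m=(im[...,0]>90)&(im[...,1]<.45*im[...,0])&(im[...,2]<.45*im[...,0])
q=w[m];q=q[(q[:,2]>.06)&(q[:,2]<.16)&(q[:,1]<-.1)&(q[:,1]>-.36)&(q[:,0]>.5)]
for y in np.arange(-.30,-.13,.02):
    k=q[abs(q[:,1]-y)<.01]
    if len(k):print(y.round(2),len(k),np.percentile(k[:,2],[5,50,95]).round(3),k[:,0].min().round(3),k[:,0].max().round(3))
```

```text
-0.3 18 [0.12  0.149 0.15 ] 0.585 0.595
-0.28 116 [0.088 0.091 0.123] 0.561 0.617
-0.26 111 [0.088 0.091 0.122] 0.561 0.614
-0.24 112 [0.088 0.091 0.122] 0.561 0.615
-0.22 147 [0.089 0.093 0.115] 0.561 0.615
-0.2 155 [0.094 0.098 0.119] 0.559 0.614
-0.18 164 [0.099 0.103 0.125] 0.559 0.615
-0.16 82 [0.104 0.107 0.123] 0.557 0.613
```

View pics/lift.png

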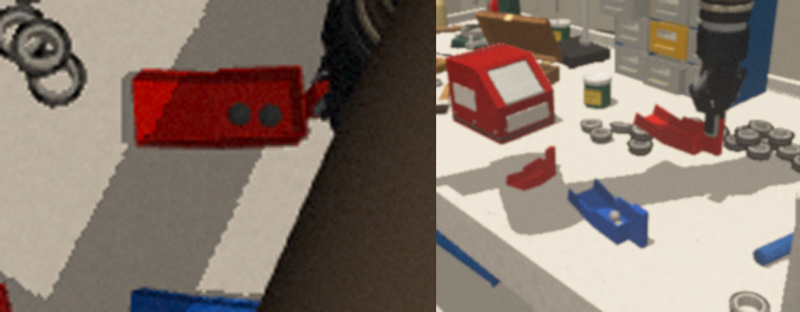

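The scoop is held level with both balls in it, at left-panel pixels (240,113) and (270,113). I'll line it up with the bin.

Emit:
jog_arm([
  [0.02,0,0,0,-1],
  [0.04,0,0,0,-1],
  [0.06,0,0,0,-1],
  [0.08,-0.015,0,0,-1],
  [0.08,-0.015,0,0,-1],
  [0.08,-0.015,0,0,-1],
  [0.08,-0.015,0,0,-1],
  [0.08,-0.015,0,0,-1],
  [0.08,-0.015,0,0,-1],
  [0.08,-0.015,0,0,-1],
  [0.08,-0.015,0,0,-1],
  [0.08,-0.015,0,0.008,-1],
  [0.04,0,0,0,-1],
  [0.02,0,0,0,-1],
  [0,0,0,0,-1],
  [0,0,0,0,-1],
])

```text
t: 7.0
tcp_pos: [0.5415, -0.0381, 0.1959]
tool_rot: [[-0.017, 1.0, 0.0], [1.0, 0.017, -0.0], [-0.0, 0.0, -1.0]]
contact_force: [0.2, -0.1, -1.8]
finger_gap: 0.157
gripper_force: 58.5
```

Run:
```python
from h import *
im,d=arm.capture('top');w=cloud('top',d)
s,_=arm.capture('scene')
t=cv2.resize(im[130:230,90:260],(680,400),interpolation=cv2.INTER_CUBIC)
cv2.imwrite('pics/pre.png',cv2.resize(np.hstack([t,cv2.resize(s[80:260,120:330],(467,400))])[:,:,::-1],(800,280)))
i=im.astype(int);m=(i[...,0]>90)&(i[...,1]<.45*i[...,0])&(i[...,2]<.45*i[...,0])
q=w[m];q=q[(q[:,2]>.06)&(q[:,2]<.16)&(q[:,1]<.11)&(q[:,1]>-.1)&(q[:,0]>.48)]
for y in np.arange(-.03,.12,.02):
    k=q[abs(q[:,1]-y)<.01]
    if len(k):print(y.round(2),len(k),np.percentile(k[:,2],[5,50,95]).round(3),k[:,0].min().round(3),k[:,0].max().round(3))
```

```text
0.07 1 [0.121 0.121 0.121] 0.566 0.566
0.09 146 [0.101 0.104 0.126] 0.512 0.568
0.11 61 [0.104 0.107 0.11 ] 0.516 0.567
```

View pics/pre.png

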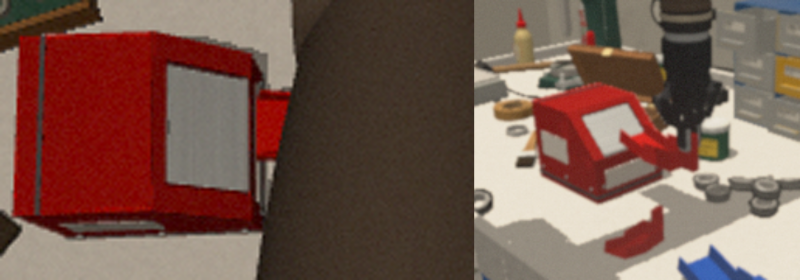

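Emit:
jog_arm([
  [0.02,0,-0.01,0,-1],
  [0.03,0,0,0,-1],
  [0.04,0,0,0,-1],
  [0.04,0,0,0,-1],
  [0.04,0,0,0,-1],
  [0.04,0,0,0,-1],
  [0.04,0,0,0,-1],
  [0.03,0,0,0,-1],
  [0.02,0,0,0,-1],
  [0,0,0,0,-1],
])

```text
t: 8.1
tcp_pos: [0.5398, 0.0532, 0.1989]
tool_rot: [[-0.018, 1.0, -0.0], [1.0, 0.018, 0.001], [0.001, -0.0, -1.0]]
contact_force: [0.4, 0.3, -0.8]
finger_gap: 0.154
gripper_force: 58.6
```

Emit:
jog_arm([
  [0.02,0,0,0,-1],
  [0.03,0,0,0,-1],
  [0.04,0,0,0,-1],
  [0.04,0,0,0,-1],
  [0.04,0,0,0,-1],
  [0.03,0,0,0,-1],
  [0.015,0,0,0,-1],
  [0,0,0,0,-1],
])

```text
t: 8.9
tcp_pos: [0.5386, 0.1177, 0.1988]
tool_rot: [[-0.018, 1.0, -0.0], [1.0, 0.018, 0.0], [0.0, -0.0, -1.0]]
contact_force: [-0.4, 0.4, -0.8]
finger_gap: 0.152
gripper_force: 58.6
```

Inserted, and the flap is pressing on the scoop. Next I lower the grip force so the lug can pivot between the pads, then lift it against the port's upper edge to tip it.

Emit:
jog_arm([
  [0,0,-0.02,0,-1],
  [0,0,-0.02,0,-1],
  [0,0,-0.017,0,-1],
  [0.006,0,-0.0125,0,-1],
  [0.006,0,-0.0125,0,-1],
  [0.006,0,-0.0125,0,-1],
  [0.006,0,-0.0125,0,-1],
  [0,0,0,0,-1],
], newtons=25)

```text
t: 9.7
tcp_pos: [0.5386, 0.1242, 0.2312]
tool_rot: [[-0.017, 1.0, -0.0], [1.0, 0.017, 0.0], [0.0, -0.0, -1.0]]
contact_force: [1.1, -0.2, -8.9]
finger_gap: 0.151
gripper_force: 55.4
```

Run:
```python
from h import *
s,d=arm.capture('scene');t,_=arm.capture('top')
cv2.imwrite('pics/tip1.png',cv2.resize(s[80:230,140:340],(800,600),interpolation=cv2.INTER_CUBIC)[:,:,::-1])
```

```text
(no output)
```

View pics/tip1.png

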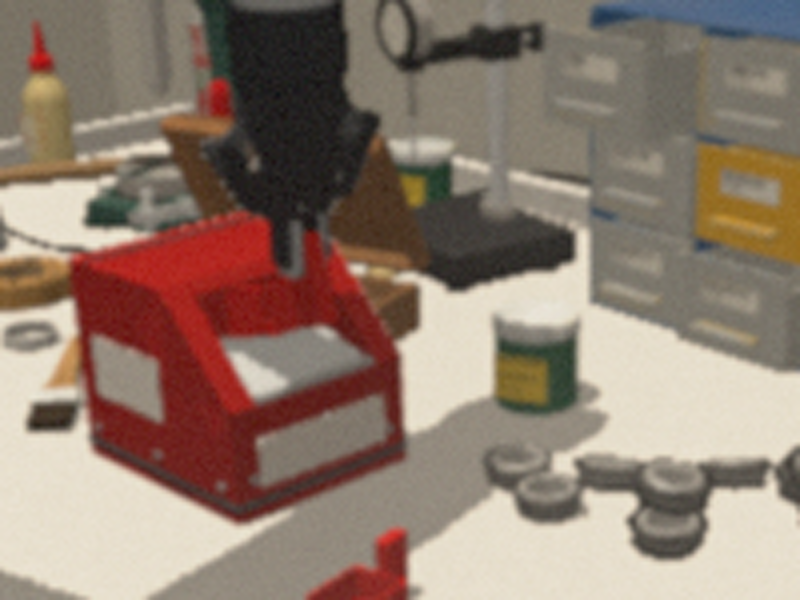

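The flap is held open and the scoop bears on the upper edge with about 7 N. Continuing the tip.

Emit:
jog_arm([
  [0.009,0,-0.0105,0,-1],
  [0.009,0,-0.0105,0,-1],
  [0.009,0,-0.0105,0,-1],
  [0.009,0,-0.0105,0,-1],
  [0,0,0,0,-1],
], newtons=25)

```text
t: 10.3
tcp_pos: [0.5383, 0.1352, 0.244]
tool_rot: [[-0.017, 1.0, -0.0], [1.0, 0.017, 0.0], [0.0, -0.0, -1.0]]
contact_force: [0.0, -0.1, -9.1]
finger_gap: 0.151
gripper_force: 53.9
```

Emit:
jog_arm([
  [0.011,0,-0.008,0,-1],
  [0.011,0,-0.008,0,-1],
  [0.011,0,-0.008,0,-1],
  [0.011,0,-0.008,0,-1],
  [0,0,-0.007,0,-1],
  [0,0,-0.007,0,-1],
  [0,0,0,0,-1],
])

```text
t: 11.0
tcp_pos: [0.5377, 0.1477, 0.2573]
tool_rot: [[-0.017, 1.0, -0.001], [1.0, 0.017, -0.001], [-0.001, -0.001, -1.0]]
contact_force: [-0.4, -3.8, -12.8]
finger_gap: 0.153
gripper_force: 51.6
```

Run:
```python
from h import *
s,d=arm.capture('scene')
im,d=arm.capture('top');w=cloud('top',d)
cv2.imwrite('pics/tip2.png',cv2.resize(np.hstack([cv2.resize(s[80:230,140:340],(533,400),interpolation=cv2.INTER_CUBIC),cv2.resize(im[130:230,90:223],(533,400),interpolation=cv2.INTER_CUBIC)]),(800,300))[:,:,::-1])
```

```text
(no output)
```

View pics/tip2.png

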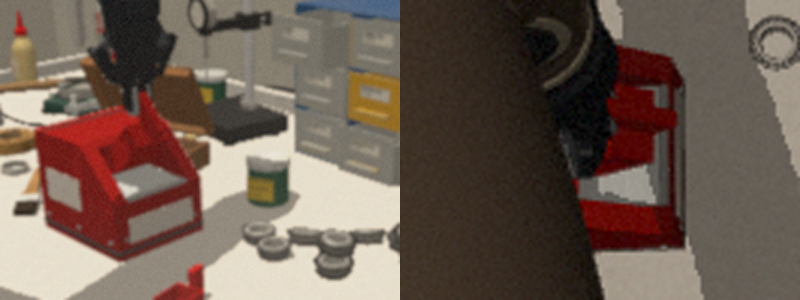

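The scoop has swung: in the right panel its lug foot is at (670,115). I'll measure the tilt from depth.

Run:
```python
from h import *
for c in ['top','scene']:
    im,d=arm.capture(c);w=cloud(c,d);i=im.astype(int)
    m=(i[...,0]>60)&(i[...,1]<.5*i[...,0])&(i[...,2]<.5*i[...,0])
    q=w[m];q=q[(q[:,0]>.505)&(q[:,0]<.572)&(q[:,1]>.06)&(q[:,1]<.2)&(q[:,2]>.085)&(q[:,2]<.24)]
    q=q[q[:,2]-.08-(q[:,1]-.1155)>.004]
    print(c,len(q))
    for y in np.arange(.06,.2,.01):
        k=q[abs(q[:,1]-y)<.005]
        if len(k):print(y.round(2),len(k),k[:,2].min().round(3),np.median(k[:,2]).round(3),k[:,2].max().round(3),k[:,0].min().round(3),k[:,0].max().round(3))
```

```text
top 375
0.1 25 0.172 0.176 0.182 0.531 0.543
0.11 38 0.166 0.185 0.194 0.531 0.544
0.12 102 0.085 0.159 0.206 0.51 0.566
0.13 120 0.151 0.168 0.215 0.509 0.566
0.14 69 0.141 0.173 0.218 0.509 0.565
0.15 16 0.129 0.143 0.171 0.509 0.511
0.16 5 0.13 0.131 0.142 0.509 0.51
scene 532
0.1 30 0.164 0.173 0.181 0.528 0.543
0.11 50 0.154 0.179 0.191 0.529 0.546
0.12 130 0.142 0.157 0.205 0.508 0.566
0.13 138 0.135 0.163 0.214 0.507 0.567
0.14 101 0.124 0.148 0.214 0.507 0.566
0.15 50 0.12 0.135 0.212 0.508 0.565
0.16 22 0.127 0.142 0.185 0.508 0.524
0.17 8 0.138 0.142 0.148 0.507 0.513
0.18 3 0.147 0.148 0.149 0.508 0.518
```

Tilt is about 43–45°. A little more tilt and a short dwell.

Emit:
jog_arm([
  [0.007,0,-0.01,0,-1],
  [0.007,0,-0.01,0,-1],
  [0.007,0,-0.005,0,-1],
  [0,0,0,0,-1],
  [0,0,0,0,-1],
  [0,0,0,0,-1],
  [-0.005,0,0.005,0,-1],
  [0.005,0,-0.005,0,-1],
  [-0.005,0,0.005,0,-1],
  [0.005,0,-0.005,0,-1],
  [0,0,0,0,-1],
  [0,0,0,0,-1],
  [0,0,0,0,-1],
  [0,0,0,0,-1],
])

```text
t: 12.6
tcp_pos: [0.5386, 0.1541, 0.2653]
tool_rot: [[-0.017, 1.0, 0.002], [1.0, 0.017, -0.0], [-0.0, 0.002, -1.0]]
contact_force: [2.5, -2.5, -4.9]
finger_gap: 0.154
gripper_force: 51.3
```

Emit:
jog_arm([
  [-0.03,0,-0.02,0,-1],
  [-0.05,0,-0.045,0,-1],
  [-0.05,0,-0.045,0,-1],
  [-0.05,0,-0.045,0,-1],
  [-0.05,0,-0.045,0,-1],
  [-0.05,0,-0.045,0,-1],
  [-0.05,0,-0.045,0,-1],
  [-0.05,0,-0.045,0,-1],
  [-0.05,0,-0.045,0,-1],
  [-0.05,0,-0.03,0,-1],
  [-0.1,0,0,0,-1],
  [-0.1,0,0,0,-1],
  [-0.1,0,0,0,-1],
  [-0.05,0,0,0,-1],
  [0,0,0,0,-1],
  [0,0,0,0,-1],
])

```text
t: 14.2
tcp_pos: [0.5422, -0.0949, 0.3879]
tool_rot: [[-0.016, 1.0, -0.0], [1.0, 0.016, 0.001], [0.001, -0.0, -1.0]]
contact_force: [0.3, -0.3, -1.4]
finger_gap: 0.152
gripper_force: 51.9
```

Run:
```python
from h import *
s,d=arm.capture('scene')
im,d=arm.capture('top')
for c in['top','scene']:
  for r in arm.regions_of(c,'reject_ball_1_center'):print(c,r['score'],r['xy'],r['mask'].sum())
cv2.imwrite('pics/out.png',cv2.resize(np.hstack([cv2.resize(s[40:265,120:420],(533,400),interpolation=cv2.INTER_CUBIC),cv2.resize(im[110:260,90:290],(533,400),interpolation=cv2.INTER_CUBIC)]),(800,300))[:,:,::-1])
```

```text
(no output)
```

View pics/out.png

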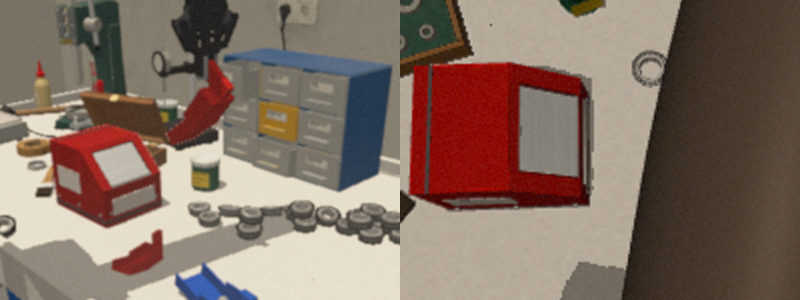

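The scoop hangs tipped and empty in the left panel at (205,105), and the flap is shut at (550,130) in the right panel. I'll move to free bench near the original spot and let the lip on the bench rotate the scoop back level.

Emit:
jog_arm([
  [-0.05,0.015,0,0,-1],
  [-0.08,0.02,0.04,0,-1],
  [-0.08,0.02,0.08,0,-1],
  [-0.08,0.02,0.1,0,-1],
  [-0.08,0.02,0.1,0,-1],
  [-0.05,0.02,0.1,0,-1],
  [-0.03,0,0.1,0,-1],
  [0,0,0.05,0,-1],
  [0,0,0.03,0,-1],
  [0,0,0,0,-1],
], newtons=25)

```text
t: 15.4
tcp_pos: [0.5787, -0.2291, 0.2066]
tool_rot: [[-0.017, 1.0, -0.002], [1.0, 0.017, 0.001], [0.001, -0.002, -1.0]]
contact_force: [-0.8, 0.5, -0.8]
finger_gap: 0.153
gripper_force: 51.8
```

Emit:
jog_arm([
  [0,0,0.02,0,-1],
  [-0.02,0,0.02,0,-1],
  [-0.02,0,0.02,0,-1],
  [-0.02,0,0.02,0,-1],
  [-0.02,0,0.02,0,-1],
  [-0.02,0,0.02,0,-1],
  [-0.02,0,0.02,0,-1],
  [-0.02,0,0.02,0,-1],
  [-0.02,0,0.02,0,-1],
  [0,0,0,0,-1],
])

```text
t: 16.4
tcp_pos: [0.5809, -0.2804, 0.1562]
tool_rot: [[-0.015, 1.0, 0.005], [1.0, 0.015, -0.005], [-0.005, 0.005, -1.0]]
contact_force: [0.5, -5.0, 8.4]
finger_gap: 0.151
gripper_force: 49.4
```

Emit:
jog_arm([
  [-0.015,0,0.02,0,-1],
  [-0.015,0,0.02,0,-1],
  [-0.015,0,0.02,0,-1],
  [-0.01,0,0.02,0,-1],
  [-0.01,0,0.02,0,-1],
  [0,0,0.02,0,-1],
  [0,0,0.02,0,-1],
  [0,0,0,0,-1],
])

```text
t: 17.2
tcp_pos: [0.5821, -0.3, 0.1153]
tool_rot: [[-0.015, 1.0, 0.007], [1.0, 0.015, -0.007], [-0.007, 0.007, -1.0]]
contact_force: [0.9, -6.1, 10.7]
finger_gap: 0.151
gripper_force: 49.9
```

Run:
```python
from h import *
im,d=arm.capture('top');w=cloud('top',d);i=im.astype(int)
m=(i[...,0]>60)&(i[...,1]<.5*i[...,0])&(i[...,2]<.5*i[...,0])
q=w[m];q=q[(q[:,0]>.52)&(q[:,0]<.66)&(q[:,1]>-.4)&(q[:,1]<-.1)]
for y in np.arange(-.36,-.1,.02):
    k=q[abs(q[:,1]-y)<.01]
    if len(k):print(y.round(2),len(k),np.percentile(k[:,2],[5,50,95]).round(3))
```

```text
-0.3 86 [0.003 0.017 0.04 ]
-0.28 169 [0.002 0.007 0.036]
-0.26 168 [0.001 0.005 0.035]
-0.24 171 [0.    0.004 0.034]
-0.22 149 [0.002 0.006 0.025]
-0.2 163 [0.007 0.01  0.032]
-0.18 163 [0.011 0.015 0.035]
-0.16 25 [0.013 0.017 0.02 ]
```

Nearly level now, about 3° nose-down. A touch lower, then release and retreat.

Emit:
jog_arm([
  [0,0,0.012,0,-1],
  [0,0,0.006,0,-1],
  [0,0,0,0,-1],
  [0,0,0,0,-0.5],
  [0,0,0,0,0],
  [0,0,0,0,0.5],
  [0,0,0,0,1],
  [0,0,0,0,1],
  [0,0,0,0,1],
  [0,0,0,0,1],
  [0,0,-0.05,0,1],
  [0,0,-0.1,0,1],
  [0,0,-0.12,0,1],
  [0,0,-0.15,0,1],
  [0,0,-0.15,0,1],
  [-0.15,0,-0.1,0,1],
  [-0.15,0,0,0,1],
  [-0.15,0,0,0,1],
  [-0.1,0,0,0,1],
  [0,0,0,0,1],
])

```text
t: 19.25
tcp_pos: [0.5821, -0.4621, 0.3031]
tool_rot: [[-0.013, 1.0, -0.002], [1.0, 0.013, 0.0], [0.0, -0.002, -1.0]]
contact_force: [-1.0, 0.4, -0.8]
finger_gap: 0.999
gripper_force: 0.0
```

Run:
```python
from h import *
s,d0=arm.capture('scene')
im,d=arm.capture('top');w=cloud('top',d);i=im.astype(int)
m=(i[...,0]>60)&(i[...,1]<.5*i[...,0])&(i[...,2]<.5*i[...,0])
q=w[m];q=q[(q[:,0]>.52)&(q[:,0]<.66)&(q[:,1]>-.4)&(q[:,1]<-.1)]
for y in np.arange(-.36,-.1,.02):
    k=q[abs(q[:,1]-y)<.01]
    if len(k):print(y.round(2),len(k),np.percentile(k[:,2],[5,50,95]).round(3))
cv2.imwrite('pics/end.png',cv2.resize(np.hstack([cv2.resize(s[40:340,60:460],(533,400),interpolation=cv2.INTER_CUBIC),cv2.resize(im[110:280,90:390],(700,400),interpolation=cv2.INTER_CUBIC)]),(800,260))[:,:,::-1])
```

```text
-0.32 33 [0.024 0.06  0.064]
-0.3 87 [0.003 0.035 0.063]
-0.28 160 [-0.     0.003  0.034]
-0.26 163 [-0.001  0.004  0.033]
-0.24 167 [-0.     0.004  0.034]
-0.22 155 [0.001 0.006 0.027]
-0.2 160 [0.007 0.011 0.033]
-0.18 161 [0.013 0.017 0.036]
-0.16 42 [0.017 0.02  0.031]
```

View pics/end.png

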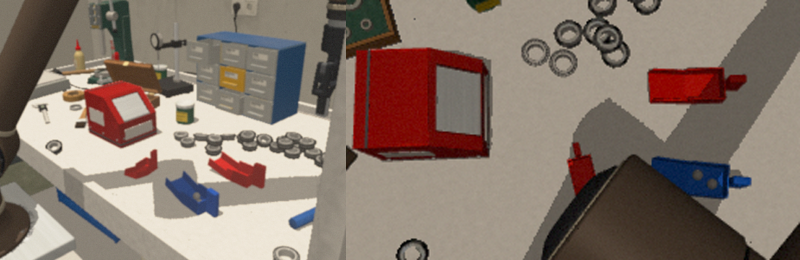

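The red scoop stands empty and level on the bench at (690,85), the flap is shut at (458,100), and the blue scoop with its balls is untouched at (690,178). I'm handing in.

```bash
python3 -c "
from rig import arm
print(arm.sign_off())"
```

```text
the job is handed in; nothing more can be done
None
```

The job is handed in at about 19 s: the red scoop was tipped through the flap and now stands empty, upright and released on the bench, the flap is shut and the blue scoop is in place; I couldn't see the balls inside the bin, but the scoop came out empty and none showed on the bench.

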